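# Point off the row of test cassettes and log it

### The job

Point out the five test cassettes on the grey tray one after another, starting at the blue tag and working along to the other end: with the fingers pointing straight down, hold the fingertips about a centimetre above the result window of each for half a second without touching it, and stay that low as you move directly from one window to the next. Then press the green button on the logging box all the way down to log the row, and let it come back up. Pick nothing up, and leave the cassettes, tubes, bottle and pen where they are.

Things in the scene. Friction and masses are not known exactly. Their poses are not given: they have to be found in the camera images.
- tray: grey carrier tray with a black rim, 130 (x) x 290 (y) mm, fixed to the table; origin at the centre of its underside on the table; floor 10 mm and rim 14 mm above the table; the cassettes lie in a row along its y axis from cassette1 (+y end) to cassette5, about 40 mm apart and ragged by up to 14 mm across the row; the blue tag may be at either end
- cassette1: white test cassette, 70 (x) x 20 (y) x 6 (z) mm, loose on the tray floor; origin at the centre of its underside, right below the centre of its grey result window (18 x 8 mm with a red line, in the middle of the top face, 6 mm above the origin; the black sample-well dot 22 mm towards -x is not the window). At the tray's +y end of the row; neighbours about 40 mm apart
- cassette2: white test cassette, 70 (x) x 20 (y) x 6 (z) mm, loose on the tray floor; origin at the centre of its underside, right below the centre of its grey result window (18 x 8 mm with a red line, in the middle of the top face, 6 mm above the origin; the black sample-well dot 22 mm towards -x is not the window). Number 2 from the tray's +y end; neighbours about 40 mm apart
- cassette3: white test cassette, 70 (x) x 20 (y) x 6 (z) mm, loose on the tray floor; origin at the centre of its underside, right below the centre of its grey result window (18 x 8 mm with a red line, in the middle of the top face, 6 mm above the origin; the black sample-well dot 22 mm towards -x is not the window). Number 3 from the tray's +y end; neighbours about 40 mm apart
- cassette4: white test cassette, 70 (x) x 20 (y) x 6 (z) mm, loose on the tray floor; origin at the centre of its underside, right below the centre of its grey result window (18 x 8 mm with a red line, in the middle of the top face, 6 mm above the origin; the black sample-well dot 22 mm towards -x is not the window). Number 4 from the tray's +y end; neighbours about 40 mm apart
- cassette5: white test cassette, 70 (x) x 20 (y) x 6 (z) mm, loose on the tray floor; origin at the centre of its underside, right below the centre of its grey result window (18 x 8 mm with a red line, in the middle of the top face, 6 mm above the origin; the black sample-well dot 22 mm towards -x is not the window). At the tray's -y end of the row; neighbours about 40 mm apart
- blue_tag: blue block 50 x 22 x 12 mm fixed on the tray floor at one end of the row, about 42 mm beyond the last cassette; origin at the centre of its underside; marks the end where the row begins
- yellow_tag: yellow block of the same size fixed at the other end of the row (no window on it)
- log_button_top (a point): centre of the top of the green push button (32 mm across) when up, moves with it; on the grey logging box (110 x 85 x 45 mm, fixed to the table left or right of the tray, green display on its far half)
- log_button (a joint): travel of the green button, 0 up, 0.006 m fully down; springs back; about 5 N fully down
- rack: black tube rack block 100 x 100 x 30 mm with nine holes, fixed on the table on the other side of the tray from the logging box; origin at the centre of its underside
- tube1: loose white-capped clear tube, 17 mm across, 61 mm tall, standing in the rack, tip about 67 mm above the table; origin at its foot; leave alone
- tube2: second tube, the same; leave alone
- dropper: loose bottle with orange cap, 32 mm across, 75 mm tall, standing beyond the tray; origin at its foot; leave alone
- pen: loose white and blue marker pen, 132 mm long (own x axis), 15 mm thick, lying beyond the tray; origin under its middle; leave alone
Things that resemble listed ones, but are neither listed nor needed, are in the scene too. Of the things that look like the part that bears log_button_top, the larger one is meant. What is shaped like the cassette3 but purple is not meant.

How it is judged:
By the outcome, as a careful person would: the job done as asked, in the order asked, and still so for the second after the job is handed in, with the robot touching nothing.
It also fails if it takes over 51 s, if anything falls off the work surface, if the arm or the gripper's body presses on something with over 40 N, if the wrist force passes 120 N, or if a joint passes its speed limit or range.

### The arm

A 6-joint arm with a two-finger parallel gripper is mounted at the origin on the work surface. World frame = base frame: x ahead of the robot, y to its left, z up, the work surface at z = 0. Lengths are in mm, angles in rad, forces in N, time in s.
With the tool pointing down it reaches from about 275 to 750 mm from the base axis. Payload 10.2 kg.
Tool frame: the origin (TCP) lies between the finger pads, 19 mm behind the fingertips; this is the grasp point; z points along the fingers, y is the line along which they close (so a half turn about z gives the same grasp; the last joint's range is limited). The gripper opens to 85 mm and grips with 20 to 120 N. Pads are 22 mm wide; open, the fingers measure 114 mm over their backs; the gripper's body (76 mm by 85 mm) begins 54 mm behind the grasp point. The pads swing forward as they close: fully open they stand 13 mm farther back than shut.
Start: joints at [-1.415, 0.313, 1.498, -0, 1.331, -0.223], TCP at [194.136, -487.794, 249.994] pointing down, gripper open.
Joint ranges: [-2.94, 2.94], [-0.97, 2.17], [0.19, 2.56], [-1.23, 4.37], [0.02, 3.11], [-2.88, 2.88]. Speed limits (rad/s): [2.39, 2.39, 3.01, 3.14, 3.14, 3.14].

### API

Orientations are given as a unit quaternion [w, x, y, z].
In Python, from rig import ctrl gives the robot as it stands.
- The arm moves only by the tool arm_command, never from a script. Its argument "increments" is a list of rows, each an object with "dr": the turn, a rotation vector about the tool's x, y, z in units of pi/4 rad (1.0 is pi/4 rad), a list of three; "offset": the shift along the tool's x, y, z in units of 120 mm (1.0 is 120 mm), a list of three; "hand": the opening, from -1 (shut) to 1 (fully open). A call has 1 to 8 rows; each row shifts and turns the commanded pose from where the row before left it, along the tool's axes as they then stand; what a row does not reach is not made up. A row lasts 1/10 s, in which the tool goes at most 50 mm and 8.59 degrees, less where a joint would pass 70% of its speed; a pose out of reach is approached as far as the arm can. A call with a number of a shift or a turn outside -1 to 1 is refused whole. A call with a gripper value outside its range is refused whole. The fingers move at their own pace and stop on an object; "grip_force" is the grip in N (left out, the last holds). Time passes only in rows, so rows that do not move let the fingers close. It gives the time, the measured TCP pose, the force, the opening and the grip force at its end, in the units of the state.
- ctrl.sense(): the state, without advancing time (a new reading comes with each control period).
- ctrl.capture(name): name is "scene" or "top" or "wrist"; returns the picture (420x560x3 uint8, red, green, blue); there is no depth.
- ctrl.camera_info(name): a dict with "K" (3x3 intrinsics, pixels), "R" (3x3) and "t" (3): a world point X has camera coordinates R X + t. Camera axes: x right, y down, z forward; pixel columns grow to the right and rows downward; lengths in mm; the calibration is good to about 2 mm. A picture is of the moment at which its call begins: read the wrist's pose just before it. camera_info takes no time and is no camera call; for the wrist camera it gives the pose at the moment of the call.
- ctrl.finish_job(): hands the job in; it is judged then, once.
The state is a dict: "time_s": time; "joints": joint angles; "dq": joint speeds; "tau": joint torques, N m; "eef_pos": TCP position; "ee_rot": TCP orientation; "force": force on the tool from outside, world axes, zero at the start; "wrist_torque": the same for the moment, N m; "grip_width": opening from 0.0 (shut) to 1.0 (fully open); "grip_force": force on a finger pad.
Only numpy, scipy, OpenCV 4.12 (cv2) and the standard library are available. Lean on these libraries where they do the work, as an engineer would, in place of code of your own. Each camera call takes 0.05 s, during which the arm holds its last target. There are 200 camera calls.

## Working session

There is one attempt and no reset: what is moved stays moved. The work goes in short steps, Python scripts to look and compute and a tool call to move; the robot and the scene stay as the last step left them, time stands still between calls to the robot, and variables do not carry over. Pictures are saved under pics/ and viewed, at most 10 in all, crops included, and the job is handed in when it is done.

Besides the shell and the picture viewer there is one more tool, called after "Call:" as a command line: name --argument value ..., lists and objects as JSON in quotes. arm_command: Moves the arm, as the interface text tells. Shifts and turns lie within -1 to 1; 1 stands for 120 mm of shift or pi/4 rad of turn. Its arguments: {"type":"object","properties":{"increments":{"type":"array"},"grip_force":{"type":"number"}},"required":["increments"]}

```bash
mkdir -p pics
python3 - <<'E'
from rig import ctrl
import cv2,numpy as np
for n in ("top","scene"):
    cv2.imwrite(f"pics/{n}0.png",ctrl.capture(n)[:,:,::-1])
    c=ctrl.camera_info(n);print(n,np.round(c["K"],1).tolist(),np.round(c["R"],3).tolist(),np.round(c["t"],1).tolist())
s=ctrl.sense();print(s["eef_pos"],s["ee_rot"],s["grip_width"],s["time_s"])
E
```

```text
top [[385.8, 0.0, 273.9], [0.0, 385.8, 206.6], [0.0, 0.0, 1.0]] [[0.014, -1.0, -0.005], [-0.99, -0.014, -0.142], [0.142, 0.007, -0.99]] [12.6, 569.3, 837.8]
scene [[440.1, 0.0, 280.0], [0.0, 440.1, 207.8], [0.0, 0.0, 1.0]] [[0.888, 0.46, -0.02], [0.291, -0.595, -0.749], [-0.356, 0.659, -0.662]] [-489.9, -104.8, 1152.7]
[ 194.09960513 -487.58265638  249.5003045 ] [-5.70478569e-04  9.82117830e-01  1.88266411e-01  1.52973661e-05] 0.9981554344223945 0.1
```

View pics/top0.png

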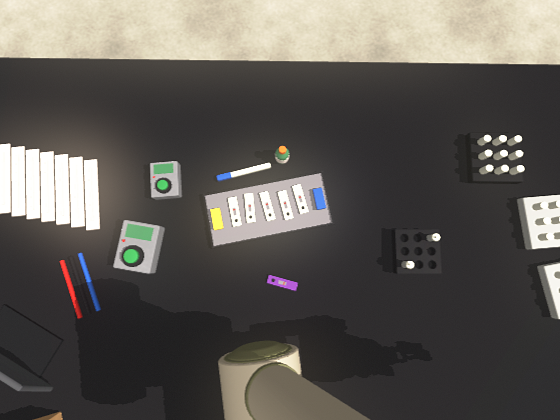

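View pics/scene0.png

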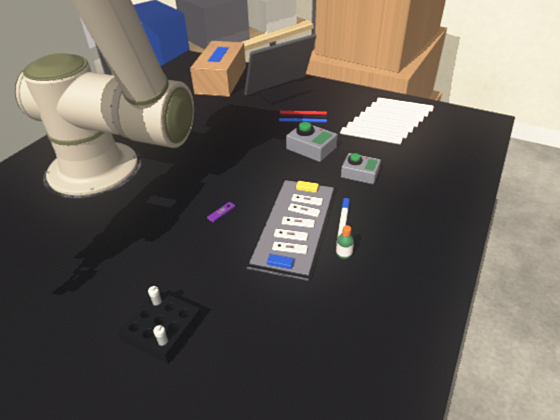

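Top view: the tray is at (268,210), with the blue tag at its right (-y) end (319,198) and the yellow tag at (216,219). The cassettes run from (300,199) to (235,211). A purple decoy lies at (283,283).
Candidates for the button box are the large box at (138,247), button (131,257), and the small box at (165,180), button (163,185). I choose the larger. The row starts at cassette5, next to the blue tag.

```bash
cat > h.py <<'E'
from rig import ctrl
import cv2,numpy as np
def ray(c,uv,z):
    K,R,t=(np.array(c[k]) for k in "KRt"); C=-R.T@t
    d=R.T@np.linalg.inv(K)@[uv[0],uv[1],1]; return C+d*(z-C[2])/d[2]
def proj(c,X):
    K,R,t=(np.array(c[k]) for k in "KRt"); p=K@(R@np.array(X,float)+t); return p[:2]/p[2]
def blobs(m,lo,hi):
    cs,_=cv2.findContours(m.astype(np.uint8)*255,cv2.RETR_EXTERNAL,cv2.CHAIN_APPROX_NONE)
    return [cv2.minAreaRect(k) for k in cs if lo<cv2.contourArea(k)<hi]
E
python3 - <<'E'
from h import *
for n in ("top","scene"):
    im=cv2.imread(f"pics/{n}0.png");c=ctrl.camera_info(n);h=cv2.cvtColor(im,cv2.COLOR_BGR2HSV)
    H,S,V=cv2.split(h)
    for nm,m,z,lo,hi in (("white",(S<40)&(V>170),16,80,400),("green",(H>45)&(H<80)&(S>120)&(V>60),55,40,600),("blue",(H>105)&(H<125)&(S>150)&(V>80),22,80,500),("yellow",(H>22)&(H<35)&(S>150)&(V>120),22,60,500)):
        for r in blobs(m,lo,hi):
            b=[ray(c,p,z)[:2] for p in cv2.boxPoints(r)]
            print(n,nm,np.round(r[0],1),ray(c,r[0],z)[:2].round(1),"sides",np.linalg.norm(b[0]-b[1]).round(),np.linalg.norm(b[1]-b[2]).round())
im=cv2.imread("pics/top0.png")
cv2.imwrite("pics/crop.png",cv2.resize(im[145:285,100:340],None,fx=3.3,fy=3.3,interpolation=cv2.INTER_CUBIC))
E
```

```text
top white [551.5 290.5] [ 389.4 -610.2] sides 34.0 123.0
top white [250.4 169.5] [660.8  78. ] sides 97.0 14.0
top white [135.4  31.2] [1012.3  374.7] sides 46.0 56.0
top white [365.7  19.7] [1050.4 -203. ] sides 61.0 27.0
top green [130.5 255.5] [453.8 334.9] sides 33.0 28.0
top green [162.  184.5] [614.  274.3] sides 23.0 21.0
top blue [ 88.8 281.4] [394.6 438.1] sides 11.0 137.0
top blue [318.8 198.2] [592.9 -83.5] sides 20.0 48.0
scene white [158.5 334.5] [ 485.3 -324.1] sides 38.0 16.0
scene white [152.1 294.8] [ 420.3 -262.6] sides 42.0 18.0
scene white [343.3 250.6] [697.5  -0.7] sides 32.0 32.0
scene white [289.4 247.4] [595.4 -41.3] sides 27.0 73.0
scene white [290.1 234.4] [580.1  -6.8] sides 27.0 73.0
scene white [297.5 221.7] [577.1  35.4] sides 28.0 73.0
scene white [342.5 221.6] [664.6  78.7] sides 89.0 14.0
scene white [303.5 209.6] [571.9  76.9] sides 29.0 73.0
scene white [306.4 199.3] [563.  112.1] sides 29.0 73.0
scene white [ 76.  180.6] [ 22.4 -72.3] sides 48.0 119.0
scene white [152.8 107. ] [-47.3 303.4] sides 151.0 62.0
scene white [35.9 89. ] [-484.7  231.7] sides 156.0 123.0
scene white [87.4 32.2] [-723.4  694.8] sides 32.0 396.0
scene green [304.5 126. ] [449.3 343.8] sides 30.0 41.0
scene blue [279.8 261.1] [597.5 -87.7] sides 27.0 49.0
scene blue [302.5 119.5] [406.2 423.9] sides 136.0 17.0
scene blue [218.  54.] [-81.4 720.3] sides 158.0 62.0
scene yellow [306.8 186.1] [546.3 150.1] sides 32.0 49.0
```

View pics/crop.png

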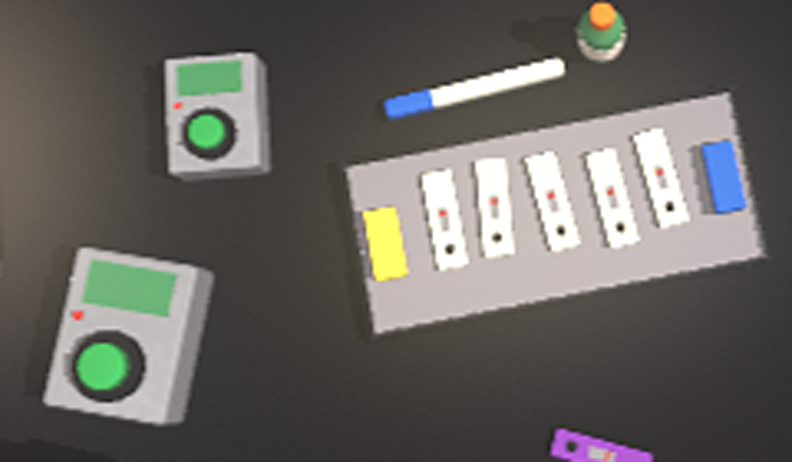

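The crop confirms the choices. The large box's button is at crop (102,367), the cassette windows show red lines, and the blue tag is at the right. Next I align the tool yaw with the world axes, close the fingers and move above the tray for a close look.

Call:
arm_command --increments '[{"dr": [0, 0, 0.161], "offset": [0, 0, 0], "hand": -1}, {"dr": [0, 0, 0.161], "offset": [0, 0, 0], "hand": -1}, {"dr": [0, 0, 0.161], "offset": [0, 0, 0], "hand": -1}, {"dr": [0, 0, 0], "offset": [0.18, -0.275, -0.04], "hand": -1}, {"dr": [0, 0, 0], "offset": [0.18, -0.275, -0.04], "hand": -1}, {"dr": [0, 0, 0], "offset": [0.18, -0.275, -0.04], "hand": -1}, {"dr": [0, 0, 0], "offset": [0.18, -0.275, -0.04], "hand": -1}, {"dr": [0, 0, 0], "offset": [0.18, -0.275, -0.04], "hand": -1}]'

```text
time_s: 0.9
eef_pos: [302.8, -321.3, 274.0]
ee_rot: [-0.0, 1.0, -0.0, -0.0]
force: [0.7, -1.7, 0.8]
grip_width: 0.002
grip_force: 0.0
```

Call:
arm_command --increments '[{"dr": [0, 0, 0], "offset": [0.18, -0.275, -0.04], "hand": -1}, {"dr": [0, 0, 0], "offset": [0.18, -0.275, -0.04], "hand": -1}, {"dr": [0, 0, 0], "offset": [0.18, -0.275, -0.04], "hand": -1}, {"dr": [0, 0, 0], "offset": [0.18, -0.275, -0.04], "hand": -1}, {"dr": [0, 0, 0], "offset": [0.18, -0.275, -0.04], "hand": -1}, {"dr": [0, 0, 0], "offset": [0.18, -0.275, -0.04], "hand": -1}, {"dr": [0, 0, 0], "offset": [0.18, -0.275, -0.04], "hand": -1}, {"dr": [0, 0, 0], "offset": [0.18, -0.275, -0.04], "hand": -1}]'

```text
time_s: 1.7
eef_pos: [475.7, -57.3, 312.4]
ee_rot: [-0.0, 1.0, -0.0, -0.0]
force: [0.2, -0.7, -0.0]
grip_width: -0.0
grip_force: 0.0
```

Call:
arm_command --increments '[{"dr": [0, 0, 0], "offset": [0.12, -0.275, -0.04], "hand": -1}, {"dr": [0, 0, 0], "offset": [0.12, -0.275, -0.04], "hand": -1}, {"dr": [0, 0, 0], "offset": [0.12, -0.275, -0.04], "hand": -1}, {"dr": [0, 0, 0], "offset": [0, 0, 0], "hand": -1}, {"dr": [0, 0, 0], "offset": [0, 0, 0], "hand": -1}]'

```text
time_s: 2.2
eef_pos: [518.3, 40.4, 326.3]
ee_rot: [0.0, 1.0, 0.0, -0.001]
force: [-0.5, -0.5, -0.0]
grip_width: -0.003
grip_force: 0.0
```

Run:
```python
from h import *
s=ctrl.sense();print(s["eef_pos"].round(1),s["ee_rot"],s["grip_width"],s["time_s"],s["force"])
c=ctrl.camera_info("wrist");im=ctrl.capture("wrist")[:,:,::-1];cv2.imwrite("pics/w1.png",im)
np.savez("w1.npz",**{k:c[k] for k in "KRt"})
R=np.array(c["R"]);print((-R.T@c["t"]).round(1),R.round(2).tolist())
```

```text
[518.3  40.4 326.3] [ 4.12420275e-05  9.99999792e-01  3.85098200e-04 -5.15860704e-04] -0.0025104163250625074 2.2 [-0.52508685 -0.52686045 -0.01198417]
[590.2  40.8 450.8] [[0.0, -1.0, 0.0], [-0.96, -0.0, 0.29], [-0.29, -0.0, -0.96]]
```

View pics/w1.png

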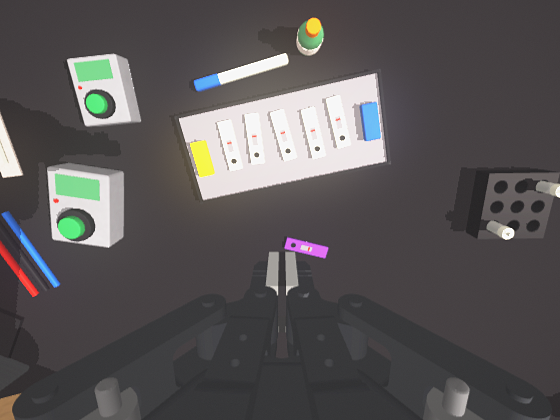

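The wrist view shows the five cassettes with red lines between (339,122) and (229,143), the blue tag at (370,121), the big box's button at (71,229) and the closed fingertips at (282,252).

Run:
```python
from h import *
W=dict(np.load("w1.npz"));T=ctrl.camera_info("top");S=ctrl.camera_info("scene")
w=cv2.imread("pics/w1.png");t=cv2.imread("pics/top0.png")
def red(im,box,z,c,nm):
    x0,y0,x1,y1=box;g=im[y0:y1,x0:x1].astype(float)
    f=np.clip(g[:,:,2]-np.maximum(g[:,:,0],g[:,:,1])-25,0,None)
    n,l,st,ce=cv2.connectedComponentsWithStats((f>0).astype(np.uint8),connectivity=8)
    for i in range(1,n):
        if st[i,4]<2: continue
        yy,xx=np.where(l==i);wt=f[yy,xx];p=np.array([(xx*wt).sum(),(yy*wt).sum()])/wt.sum()+[x0,y0]
        print(nm,p.round(1),st[i,4],ray(c,p,z)[:2].round(1))
red(w,(215,90,355,170),16,W,"wrist red");red(t,(225,180,310,228),16,T,"top red")
g=cv2.cvtColor(w,cv2.COLOR_BGR2GRAY)
for r in blobs(g[90:170,215:355]<95,4,80): p=np.array(r[0])+[215,90];print("dot",p.round(1),ray(W,p,16)[:2].round(1))
def green(im,lo=60):
    H,Sa,V=cv2.split(cv2.cvtColor(im,cv2.COLOR_BGR2HSV));return [r for r in blobs((H>45)&(H<80)&(Sa>150)&(V>lo),60,900)]
sc=cv2.imread("pics/scene0.png")
pts={}
for nm,im,c in (("top",t,T),("wrist",w,W),("scene",sc,S)):
    for r in green(im): 
        print(nm,"green",np.round(r[0],1),np.round(r[1],1),[ray(c,r[0],z)[:2].round(1).tolist() for z in (45,55,65)])
H,Sa,V=cv2.split(cv2.cvtColor(w,cv2.COLOR_BGR2HSV))
for r in blobs((H>105)&(H<125)&(Sa>150)&(V>80),100,900): print("blue",np.round(r[0]),ray(W,r[0],22)[:2].round(1))
for z in (294,301,307,313,320): print("tip z",z,proj(W,[529,40.4,z]).round(1),proj(W,[507,40.4,z]).round(1))
```

```text
wrist red [337.5 119. ] 14 [597.3 -37.7]
wrist red [312.5 130.1] 13 [582.3  -3.1]
wrist red [282.5 132.3] 13 [579.2  39.2]
wrist red [253.8 135.8] 14 [574.5  80.1]
wrist red [228.9 142.6] 12 [565.1 115.9]
top red [299.5 196.6] 5 [597.1 -38.9]
top red [266.5 203.7] 5 [579.2  38.3]
top red [284.6 202.7] 4 [582.3  -4. ]
top red [249.3 205.5] 6 [574.5  78.5]
top red [233.7 209.2] 5 [565.3 114.8]
dot [222.3 102.9] [618.4 122.2]
dot [220.5  96. ] [627.3 124.2]
wrist green [ 70.5 228.2] [26.2 19.6] [[445.7, 346.9], [449.2, 339.3], [452.8, 331.8]]
wrist green [ 96. 103.] [18. 20.] [[616.3, 279.3], [615.7, 273.4], [615.0, 267.5]]
blue [ 30. 249.] [403.4 433.8]
tip z 294 [282.1 237.1] [282.1 272.1]
tip z 301 [282.1 241.8] [282.1 278. ]
tip z 307 [282.1 246.2] [282.1 283.5]
tip z 313 [282.2 250.8] [282.1 289.4]
tip z 320 [282.2 256.8] [282.2 296.8]
```

Call:
arm_command --increments '[{"dr": [0, 0, 0], "offset": [0.094, 0.0935, 0.275], "hand": -1}, {"dr": [0, 0, 0], "offset": [0.094, 0.0935, 0.275], "hand": -1}, {"dr": [0, 0, 0], "offset": [0.094, 0.0935, 0.275], "hand": -1}, {"dr": [0, 0, 0], "offset": [0.094, 0.0935, 0.275], "hand": -1}, {"dr": [0, 0, 0], "offset": [0.094, 0.0935, 0.275], "hand": -1}, {"dr": [0, 0, 0], "offset": [0.094, 0.0935, 0.275], "hand": -1}, {"dr": [0, 0, 0], "offset": [0.094, 0.0935, 0.275], "hand": -1}, {"dr": [0, 0, 0], "offset": [0, 0, 0], "hand": -1}]'

```text
time_s: 3.05
eef_pos: [595.5, -40.5, 91.4]
ee_rot: [-0.001, 1.0, -0.002, -0.004]
force: [-0.1, -0.2, 0.2]
grip_width: 0.001
grip_force: 0.0
```

Call:
arm_command --increments '[{"dr": [0, 0, 0], "offset": [0, 0, 0], "hand": -1}, {"dr": [0, 0, 0], "offset": [0, 0, 0], "hand": -1}]'

```text
time_s: 3.25
eef_pos: [597.7, -38.7, 97.9]
ee_rot: [0.0, 1.0, -0.0, 0.001]
force: [-0.7, -0.2, -0.9]
grip_width: -0.001
grip_force: 0.0
```

Run:
```python
from h import *
s=ctrl.sense();p=s["eef_pos"];print(p.round(1),s["ee_rot"].round(4),s["time_s"])
c=ctrl.camera_info("wrist");w=ctrl.capture("wrist")[:,:,::-1];np.savez("w2.npz",**{k:c[k] for k in "KRt"})
S=ctrl.camera_info("scene");sc=ctrl.capture("scene")[:,:,::-1]
cv2.imwrite("pics/w2r.png",w);cv2.imwrite("pics/s2r.png",sc)
cv2.imwrite("pics/s2.png",cv2.resize(sc[180:280,230:350],None,fx=5,fy=5,interpolation=cv2.INTER_CUBIC))
cv2.imwrite("pics/w2.png",w)
for z in (66,70,76,80,86): print(z,"scene",proj(S,[p[0],p[1],z]).round(1),"wrist front edge",proj(c,[p[0]+11,p[1],z]).round(1))
```

```text
[597.7 -38.7  97.9] [ 3.0e-04  1.0e+00 -4.0e-04  1.3e-03] 3.25
66 scene [290.8 229.5] wrist front edge [282.1 237. ]
70 scene [290.8 228. ] wrist front edge [282.1 239.6]
76 scene [290.8 225.8] wrist front edge [282.2 243.8]
80 scene [290.8 224.4] wrist front edge [282.2 246.7]
86 scene [290.8 222.1] wrist front edge [282.2 251.5]
```

View pics/w2.png

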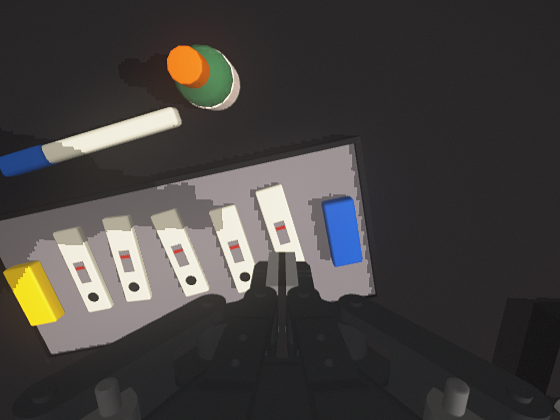

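View pics/s2.png

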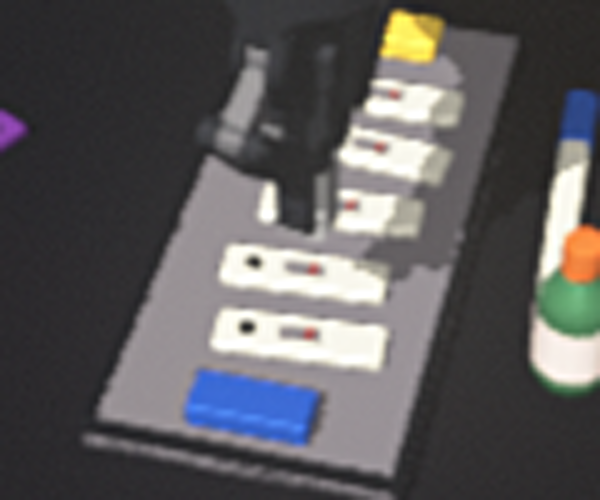

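The red line sits off-centre in the window, towards +x: in the scene crop the window spans about 285–325 with the red at 313. I therefore locate the centres from the sample dots (22 mm away) and the grey windows.

Run:
```python
from h import *
W=dict(np.load("w2.npz"));w=cv2.imread("pics/w2r.png")
W1=dict(np.load("w1.npz"));w1=cv2.imread("pics/w1.png")
def go(im,c,roi,tag,thr):
    x0,y0,x1,y1=roi;g=im[y0:y1,x0:x1].astype(int);f=g[:,:,2]-np.maximum(g[:,:,0],g[:,:,1])
    mn=g.min(2); up=lambda p:ray(c,p,16)[:2]
    n,l,st,ce=cv2.connectedComponentsWithStats((f>45).astype(np.uint8))
    reds=[ce[i] for i in range(1,n) if st[i,4]>=4]
    n,l,st,ce=cv2.connectedComponentsWithStats((mn<thr).astype(np.uint8))
    dots=[ce[i] for i in range(1,n) if 8<=st[i,4]<170]
    for r in reds:
        R=up(r+[x0,y0]);D=[up(d+[x0,y0]) for d in dots]
        D=[d for d in D if 12<np.linalg.norm(d-R)<32 and d[0]<R[0]-10]
        for d in D:
            u=(R-d)/np.linalg.norm(R-d);print(tag,"red",R.round(1),"dot",d.round(1),"dist",np.linalg.norm(R-d).round(1),"centre",(d+22*u).round(1),"axis",u.round(3))
        if not D: print(tag,"red",R.round(1))
go(w,W,(50,180,300,300),"w2",70)
for t in (90,120):go(w1,W1,(215,90,355,170),"w1",t)
# scene crop rows for grey window
```

```text
w2 red [596.8 -37.3]
w2 red [581.8  -2.5] dot [556.7  -9.7] dist 26.1 centre [577.8  -3.7] axis [0.961 0.275]
w2 red [578.6  40.1] dot [553.6  32.4] dist 26.1 centre [574.7  38.9] axis [0.956 0.295]
w2 red [574.  81.] dot [548.1  77.7] dist 26.2 centre [569.9  80.5] axis [0.992 0.128]
w2 red [564.5 117.1] dot [539.4 111.1] dist 25.7 centre [560.8 116.2] axis [0.973 0.231]
w1 red [597.3 -37.7]
w1 red [582.5  -3.1]
w1 red [579.4  39.3]
w1 red [574.7  80. ]
w1 red [565.2 115.7] dot [539.3 109.9] dist 26.5 centre [560.8 114.7] axis [0.976 0.218]
w1 red [597.3 -37.7] dot [572.1 -45.3] dist 26.3 centre [593.1 -38.9] axis [0.957 0.289]
w1 red [582.5  -3.1] dot [557. -10.] dist 26.4 centre [578.2  -4.3] axis [0.965 0.261]
w1 red [579.4  39.3] dot [554.  32.] dist 26.4 centre [575.1  38. ] axis [0.962 0.274]
w1 red [574.7  80. ] dot [548.3  77.1] dist 26.6 centre [570.2  79.5] axis [0.994 0.108]
w1 red [565.2 115.7] dot [539.5 110.6] dist 26.2 centre [561.1 114.9] axis [0.981 0.195]
```

Two wrist views agree within about 1 mm: c5 (593,-39), c4 (578,-4), c3 (575,38), c2 (570,80), c1 (561,115). I lower to c5 in stages.

Call:
arm_command --increments '[{"dr": [0, 0, 0], "offset": [-0.02, 0, 0.1], "hand": -1}, {"dr": [0, 0, 0], "offset": [-0.02, 0, 0.1], "hand": -1}, {"dr": [0, 0, 0], "offset": [0, 0, 0.08], "hand": -1}, {"dr": [0, 0, 0], "offset": [0, 0, 0], "hand": -1}, {"dr": [0, 0, 0], "offset": [0, 0, 0], "hand": -1}, {"dr": [0, 0, 0], "offset": [0, 0, 0], "hand": -1}]'

```text
time_s: 3.95
eef_pos: [592.8, -38.6, 62.5]
ee_rot: [0.0, 1.0, -0.0, 0.0]
force: [-0.1, 0.2, 0.3]
grip_width: -0.002
grip_force: 0.0
```

Call:
arm_command --increments '[{"dr": [0, 0, 0], "offset": [0, 0, 0.05], "hand": -1}, {"dr": [0, 0, 0], "offset": [0, 0, 0.05], "hand": -1}, {"dr": [0, 0, 0], "offset": [0, 0, 0.04], "hand": -1}, {"dr": [0, 0, 0], "offset": [0, 0, 0], "hand": -1}, {"dr": [0, 0, 0], "offset": [0, 0, 0], "hand": -1}, {"dr": [0, 0, 0], "offset": [0, 0, 0], "hand": -1}, {"dr": [0, 0, 0], "offset": [0, 0, 0], "hand": -1}]'

```text
time_s: 4.65
eef_pos: [592.7, -38.6, 45.6]
ee_rot: [0.0, 1.0, -0.0, 0.0]
force: [0.7, 0.1, 0.2]
grip_width: -0.002
grip_force: 0.0
```

Run:
```python
from h import *
s=ctrl.sense();p=s["eef_pos"];print(p.round(1),s["time_s"])
S=ctrl.camera_info("scene");sc=ctrl.capture("scene")[:,:,::-1];cv2.imwrite("pics/s3r.png",sc)
a=cv2.resize(sc[210:270,255:325],None,fx=9,fy=9,interpolation=cv2.INTER_CUBIC)
a=np.clip(a.astype(float)*1.6,0,255).astype(np.uint8)
for dz,col in ((12,(0,255,0)),(19,(0,0,255)),(25,(255,255,0))):
    for dx in (-11,0,11):
        q=(proj(S,[p[0]+dx,p[1],p[2]-dz])-[255,210]+.5)*9;cv2.circle(a,tuple(int(v) for v in q),3,col,-1)
cv2.imwrite("pics/s3.png",a)
```

```text
[592.7 -38.6  45.6] 4.65
```

View pics/s3.png

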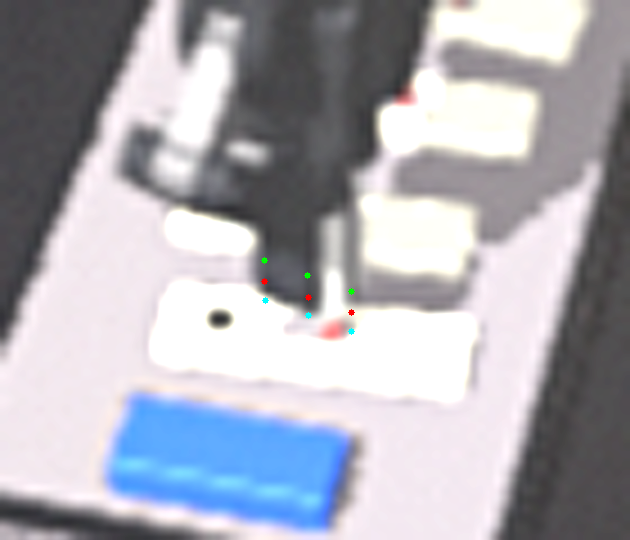

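The scene crop shows the closed tip just above c5's window, with its lower edge at (265–335, 290–320) matching the nominal 19 mm tip (red marks). The gap is about 1 cm. I hold, then go on to c4.

Call:
arm_command --increments '[{"dr": [0, 0, 0], "offset": [0, 0, 0.005], "hand": -1}, {"dr": [0, 0, 0], "offset": [0, 0, 0], "hand": -1}, {"dr": [0, 0, 0], "offset": [0, 0, 0], "hand": -1}, {"dr": [0, 0, 0], "offset": [0, 0, 0], "hand": -1}, {"dr": [0, 0, 0], "offset": [0, 0, 0], "hand": -1}, {"dr": [0, 0, 0], "offset": [0, 0, 0], "hand": -1}, {"dr": [0, 0, 0], "offset": [0, 0, 0], "hand": -1}, {"dr": [0, 0, 0], "offset": [0, 0, 0], "hand": -1}]'

```text
time_s: 5.5
eef_pos: [592.5, -38.6, 44.8]
ee_rot: [0.0, 1.0, -0.0, 0.0]
force: [0.8, 0.5, 0.8]
grip_width: -0.001
grip_force: 0.0
```

Call:
arm_command --increments '[{"dr": [0, 0, 0], "offset": [-0.0307, -0.072, 0], "hand": -1}, {"dr": [0, 0, 0], "offset": [-0.0307, -0.072, 0], "hand": -1}, {"dr": [0, 0, 0], "offset": [-0.0307, -0.072, 0], "hand": -1}, {"dr": [0, 0, 0], "offset": [-0.0307, -0.072, 0], "hand": -1}, {"dr": [0, 0, 0], "offset": [0, 0, 0], "hand": -1}, {"dr": [0, 0, 0], "offset": [0, 0, 0], "hand": -1}, {"dr": [0, 0, 0], "offset": [0, 0, 0], "hand": -1}, {"dr": [0, 0, 0], "offset": [0, 0, 0], "hand": -1}]'

```text
time_s: 6.3
eef_pos: [578.0, -4.3, 44.8]
ee_rot: [0.0, 1.0, -0.0, 0.0]
force: [0.3, -1.0, 0.1]
grip_width: -0.001
grip_force: 0.0
```

Call:
arm_command --increments '[{"dr": [0, 0, 0], "offset": [0, 0, 0], "hand": -1}, {"dr": [0, 0, 0], "offset": [0, 0, 0], "hand": -1}, {"dr": [0, 0, 0], "offset": [0, 0, 0], "hand": -1}, {"dr": [0, 0, 0], "offset": [0, 0, 0], "hand": -1}, {"dr": [0, 0, 0], "offset": [0, 0, 0], "hand": -1}]'

```text
time_s: 6.8
eef_pos: [577.8, -4.0, 44.8]
ee_rot: [-0.0, 1.0, -0.0, 0.0]
force: [0.9, 0.2, -0.4]
grip_width: 0.002
grip_force: 0.0
```

Call:
arm_command --increments '[{"dr": [0, 0, 0], "offset": [-0.006, -0.088, 0], "hand": -1}, {"dr": [0, 0, 0], "offset": [-0.006, -0.088, 0], "hand": -1}, {"dr": [0, 0, 0], "offset": [-0.006, -0.088, 0], "hand": -1}, {"dr": [0, 0, 0], "offset": [-0.006, -0.088, 0], "hand": -1}, {"dr": [0, 0, 0], "offset": [0, 0, 0], "hand": -1}, {"dr": [0, 0, 0], "offset": [0, 0, 0], "hand": -1}, {"dr": [0, 0, 0], "offset": [0, 0, 0], "hand": -1}, {"dr": [0, 0, 0], "offset": [0, 0, 0], "hand": -1}]'

```text
time_s: 7.6
eef_pos: [575.0, 37.9, 44.8]
ee_rot: [0.0, 1.0, -0.001, 0.0]
force: [-0.6, -0.3, 0.6]
grip_width: -0.002
grip_force: 0.0
```

Call:
arm_command --increments '[{"dr": [0, 0, 0], "offset": [0, 0, 0], "hand": -1}, {"dr": [0, 0, 0], "offset": [0, 0, 0], "hand": -1}, {"dr": [0, 0, 0], "offset": [0, 0, 0], "hand": -1}, {"dr": [0, 0, 0], "offset": [0, 0, 0], "hand": -1}, {"dr": [0, 0, 0], "offset": [0, 0, 0], "hand": -1}]'

```text
time_s: 8.1
eef_pos: [575.0, 38.2, 44.8]
ee_rot: [-0.0, 1.0, -0.0, 0.0]
force: [0.8, -0.7, -0.2]
grip_width: -0.0
grip_force: 0.0
```

Call:
arm_command --increments '[{"dr": [0, 0, 0], "offset": [-0.0104, -0.087, 0], "hand": -1}, {"dr": [0, 0, 0], "offset": [-0.0104, -0.087, 0], "hand": -1}, {"dr": [0, 0, 0], "offset": [-0.0104, -0.087, 0], "hand": -1}, {"dr": [0, 0, 0], "offset": [-0.0104, -0.087, 0], "hand": -1}, {"dr": [0, 0, 0], "offset": [0, 0, 0], "hand": -1}, {"dr": [0, 0, 0], "offset": [0, 0, 0], "hand": -1}, {"dr": [0, 0, 0], "offset": [0, 0, 0], "hand": -1}, {"dr": [0, 0, 0], "offset": [0, 0, 0], "hand": -1}]'

```text
time_s: 8.9
eef_pos: [570.1, 79.6, 44.8]
ee_rot: [0.0, 1.0, -0.001, 0.0]
force: [-0.3, -0.8, -0.0]
grip_width: 0.002
grip_force: 0.0
```

Call:
arm_command --increments '[{"dr": [0, 0, 0], "offset": [0, 0, 0], "hand": -1}, {"dr": [0, 0, 0], "offset": [0, 0, 0], "hand": -1}, {"dr": [0, 0, 0], "offset": [0, 0, 0], "hand": -1}, {"dr": [0, 0, 0], "offset": [0, 0, 0], "hand": -1}, {"dr": [0, 0, 0], "offset": [0, 0, 0], "hand": -1}]'

```text
time_s: 9.4
eef_pos: [570.0, 80.0, 44.8]
ee_rot: [0.0, 1.0, -0.0, 0.0]
force: [-0.2, 0.3, -0.2]
grip_width: 0.003
grip_force: 0.0
```

Call:
arm_command --increments '[{"dr": [0, 0, 0], "offset": [-0.0188, -0.074, 0], "hand": -1}, {"dr": [0, 0, 0], "offset": [-0.0188, -0.074, 0], "hand": -1}, {"dr": [0, 0, 0], "offset": [-0.0188, -0.074, 0], "hand": -1}, {"dr": [0, 0, 0], "offset": [-0.0188, -0.074, 0], "hand": -1}, {"dr": [0, 0, 0], "offset": [0, 0, 0], "hand": -1}, {"dr": [0, 0, 0], "offset": [0, 0, 0], "hand": -1}, {"dr": [0, 0, 0], "offset": [0, 0, 0], "hand": -1}, {"dr": [0, 0, 0], "offset": [0, 0, 0], "hand": -1}]'

```text
time_s: 10.2
eef_pos: [561.1, 115.2, 44.8]
ee_rot: [0.0, 1.0, -0.0, 0.0]
force: [-0.1, -0.6, 0.3]
grip_width: 0.001
grip_force: 0.0
```

Call:
arm_command --increments '[{"dr": [0, 0, 0], "offset": [0, 0, 0], "hand": -1}, {"dr": [0, 0, 0], "offset": [0, 0, 0], "hand": -1}, {"dr": [0, 0, 0], "offset": [0, 0, 0], "hand": -1}, {"dr": [0, 0, 0], "offset": [0, 0, 0], "hand": -1}, {"dr": [0, 0, 0], "offset": [0, 0, 0], "hand": -1}]'

```text
time_s: 10.7
eef_pos: [561.0, 115.6, 44.8]
ee_rot: [-0.0, 1.0, -0.0, 0.0]
force: [-0.5, -1.0, 0.2]
grip_width: 0.001
grip_force: 0.0
```

Run:
```python
from h import *
# button: triangulate by top, wrist1, scene0
V=[]
for nm,f,c,roi in (("top","top0",ctrl.camera_info("top"),(105,215,165,275)),("wrist","w1",dict(np.load("w1.npz")),(40,205,100,250)),("scene","scene0",ctrl.camera_info("scene"),(288,115,320,140))):
    im=cv2.imread(f"pics/{f}.png");x0,y0,x1,y1=roi;g=im[y0:y1,x0:x1].astype(int)
    m=(g[:,:,1]-np.maximum(g[:,:,0],g[:,:,2])>70)&(g[:,:,1]>150)
    n,l,st,ce=cv2.connectedComponentsWithStats(m.astype(np.uint8))
    for i in range(1,n):
        if st[i,4]>25: print(nm,ce[i]+[x0,y0],st[i])
        if st[i,4]>25: print([ray(c,ce[i]+[x0,y0],z)[:2].round(1).tolist() for z in (50,56,62,68)])
```

```text
top [130.48125 255.6375 ] [ 19  34  14  14 160]
[[453.6, 336.8], [453.5, 334.6], [453.5, 332.3], [453.4, 330.1]]
wrist [ 70.78153153 227.42792793] [ 18  13  27  21 444]
[[448.6, 342.4], [450.7, 337.9], [452.8, 333.4], [454.9, 328.9]]
scene [304.25925926 125.51851852] [12  8 10  7 54]
[[444.2, 353.4], [448.3, 344.3], [452.5, 335.2], [456.6, 326.0]]
```

All five pointings are done. The button triangulates to about (453,333,62). I lift and go over it.

Call:
arm_command --increments '[{"dr": [0, 0, 0], "offset": [0, 0, -0.2], "hand": -1}, {"dr": [0, 0, 0], "offset": [0, 0, -0.3], "hand": -1}, {"dr": [0, 0, 0], "offset": [0, 0, -0.3], "hand": -1}, {"dr": [0, 0, 0], "offset": [-0.129, -0.259, 0], "hand": -1}, {"dr": [0, 0, 0], "offset": [-0.129, -0.259, 0], "hand": -1}, {"dr": [0, 0, 0], "offset": [-0.129, -0.259, 0], "hand": -1}, {"dr": [0, 0, 0], "offset": [-0.129, -0.259, 0], "hand": -1}, {"dr": [0, 0, 0], "offset": [-0.129, -0.259, 0], "hand": -1}]'

```text
time_s: 11.5
eef_pos: [482.9, 272.1, 140.9]
ee_rot: [-0.0, 1.0, -0.0, 0.0]
force: [0.7, 0.3, 0.5]
grip_width: 0.0
grip_force: 0.0
```

Call:
arm_command --increments '[{"dr": [0, 0, 0], "offset": [-0.129, -0.259, 0], "hand": -1}, {"dr": [0, 0, 0], "offset": [-0.129, -0.259, 0], "hand": -1}, {"dr": [0, 0, 0], "offset": [0, 0, 0.1], "hand": -1}, {"dr": [0, 0, 0], "offset": [0, 0, 0.1], "hand": -1}, {"dr": [0, 0, 0], "offset": [0, 0, 0], "hand": -1}, {"dr": [0, 0, 0], "offset": [0, 0, 0], "hand": -1}, {"dr": [0, 0, 0], "offset": [0, 0, 0], "hand": -1}]'

```text
time_s: 12.2
eef_pos: [453.4, 332.6, 117.1]
ee_rot: [-0.0, 1.0, -0.001, 0.0]
force: [-0.0, -0.2, 0.5]
grip_width: 0.0
grip_force: 0.0
```

Run:
```python
from h import *
p=ctrl.sense()["eef_pos"];print(p.round(1))
c=ctrl.camera_info("wrist");w=ctrl.capture("wrist")[:,:,::-1];cv2.imwrite("pics/w4.png",w)
print("expected button px",proj(c,[453,333,62]).round(1))
```

```text
[453.4 332.6 117.1]
expected button px [281.4 240.3]
```

View pics/w4.png

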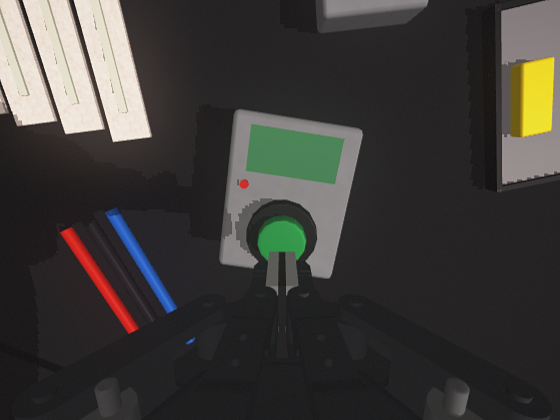

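The wrist view shows the green button centred at (281,240), exactly where expected. I descend, watching the force.

Call:
arm_command --increments '[{"dr": [0, 0, 0], "offset": [0, 0, 0.1], "hand": -1}, {"dr": [0, 0, 0], "offset": [0, 0, 0.1], "hand": -1}, {"dr": [0, 0, 0], "offset": [0, 0, 0.05], "hand": -1}, {"dr": [0, 0, 0], "offset": [0, 0, 0.02], "hand": -1}, {"dr": [0, 0, 0], "offset": [0, 0, 0], "hand": -1}, {"dr": [0, 0, 0], "offset": [0, 0, 0], "hand": -1}]'

```text
time_s: 12.85
eef_pos: [452.8, 333.2, 84.7]
ee_rot: [-0.0, 1.0, -0.0, 0.0]
force: [-1.4, -0.9, 2.3]
grip_width: 0.001
grip_force: 1.0
```

Call:
arm_command --increments '[{"dr": [0, 0, 0], "offset": [0, 0, 0.017], "hand": -1}, {"dr": [0, 0, 0], "offset": [0, 0, 0.017], "hand": -1}, {"dr": [0, 0, 0], "offset": [0, 0, 0], "hand": -1}]'

```text
time_s: 13.15
eef_pos: [453.0, 333.3, 80.5]
ee_rot: [-0.0, 1.0, -0.0, 0.0]
force: [-0.4, -0.5, 3.8]
grip_width: 0.0
grip_force: 2.2
```

Call:
arm_command --increments '[{"dr": [0, 0, 0], "offset": [0, 0, 0.012], "hand": -1}, {"dr": [0, 0, 0], "offset": [0, 0, 0.008], "hand": -1}, {"dr": [0, 0, 0], "offset": [0, 0, 0], "hand": -1}]'

```text
time_s: 13.45
eef_pos: [453.1, 333.4, 79.5]
ee_rot: [-0.0, 1.0, -0.0, 0.001]
force: [-5.0, -3.3, 17.8]
grip_width: -0.001
grip_force: 8.7
```

Call:
arm_command --increments '[{"dr": [0, 0, 0], "offset": [0, 0, 0.005], "hand": -1}, {"dr": [0, 0, 0], "offset": [0, 0, 0], "hand": -1}]'

```text
time_s: 13.65
eef_pos: [453.1, 333.4, 79.5]
ee_rot: [-0.0, 1.0, -0.0, 0.001]
force: [-6.2, -3.3, 21.0]
grip_width: 0.002
grip_force: 11.1
```

The position has stopped at 79.5 mm with the force up to 21 N, so the button is at its bottom stop. I release and lift clear.

Call:
arm_command --increments '[{"dr": [0, 0, 0], "offset": [0, 0, 0], "hand": -1}, {"dr": [0, 0, 0], "offset": [0, 0, -0.04], "hand": -1}, {"dr": [0, 0, 0], "offset": [0, 0, -0.1], "hand": -1}, {"dr": [0, 0, 0], "offset": [0, 0, -0.25], "hand": -1}, {"dr": [0, 0, 0], "offset": [0, 0, -0.25], "hand": -1}, {"dr": [0, 0, 0], "offset": [0, 0, -0.25], "hand": -1}, {"dr": [0, 0, 0], "offset": [0, 0, 0], "hand": -1}, {"dr": [0, 0, 0], "offset": [0, 0, 0], "hand": -1}]'

```text
time_s: 14.45
eef_pos: [452.7, 333.1, 184.3]
ee_rot: [-0.0, 1.0, -0.0, 0.0]
force: [0.1, 0.3, -0.6]
grip_width: -0.001
grip_force: 0.0
```

Call:
arm_command --increments '[{"dr": [0, 0, 0], "offset": [0, 0, 0], "hand": -1}, {"dr": [0, 0, 0], "offset": [0, 0, 0], "hand": -1}, {"dr": [0, 0, 0], "offset": [0, 0, 0], "hand": -1}]'

```text
time_s: 14.75
eef_pos: [452.5, 333.1, 183.3]
ee_rot: [0.0, 1.0, -0.0, -0.001]
force: [0.0, -0.1, 0.5]
grip_width: 0.005
grip_force: 0.0
```

Run:
```python
from h import *
a=cv2.imread("pics/scene0.png");b=ctrl.capture("scene")[:,:,::-1]
cv2.imwrite("pics/s5.png",b)
d=cv2.absdiff(a,np.ascontiguousarray(b)).max(2)
print("tray region change",(d[180:280,245:360]>40).sum(),"rack",(d[280:360,115:210]>40).sum())
s=ctrl.sense();print(s["eef_pos"].round(1),s["force"].round(1),s["time_s"])
```

```text
tray region change 0 rack 0
[452.6 333.1 183.5] [ 0.1 -0.3 -0.8] 14.8
```

View pics/s5.png

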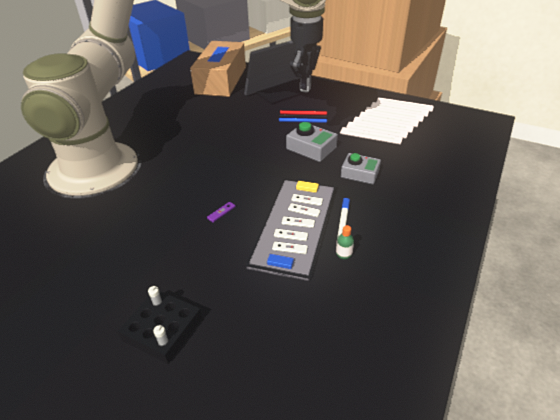

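The scene shows nothing on the tray or rack moved, the button back up at (304,127) and the arm clear of everything.

```bash
python3 -c "
from rig import ctrl
print(ctrl.finish_job())"
```

```text
the job is handed in; nothing more can be done
None
```

I pointed out all five windows in order from the blue tag, about 1 cm above each, pressed the larger box's green button to its stop and let it come back up, and handed the job in at about 15 s with no change visible on the tray or rack.

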